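Tag and open the quarantine cabinet with the sagging bolt

ROBOT

A 7-joint arm with a two-finger parallel gripper is mounted at the origin on the work surface; the furniture and walls round the work are solid. World frame = base frame: x ahead of the robot, y to its left, z up, the work surface at z = 0. Lengths are in m, angles in rad, forces in N, time in s.
With the tool pointing down it reaches from about 0.425 to 0.925 m from the base axis. Payload 6.8 kg.
Tool frame: the origin (TCP) lies at the very end of the fingers, on their centre line; the grasp point (between the pads) lies r.pinch_z behind it (r.pinch_z is the distance from the TCP to the grasp point, in m); z points along the fingers, y is the line along which they close (so a half turn about z gives the same grasp; the last joint's range is limited). The gripper opens to 85 mm and grips with 20 to 120 N. Pads are 22 mm wide; open, the fingers measure 114 mm over their backs; the gripper's body (76 mm by 85 mm) begins 54 mm behind the grasp point. The pads swing forward as they close: fully open they stand 13 mm farther back than shut.
Start: joints at [1.067, 0.477, 0.022, 1.555, -0.011, 1.109, -0.083], TCP at [0.26, -0.623, 0.231] pointing down, gripper open.
Joint ranges: [-2.96, 2.96], [-0.34, 2.1], [-1.41, 1.46], [0.24, 2.44], [-1.37, 4.51], [0.17, 1.92], [-2.96, 2.96]. Speed limits (rad/s): [2.39, 2.39, 3.14, 3.14, 3.14, 3.14, 3.14].

INTERFACE

Orientations are given as a rotation vector (axis times angle).
In Python, from bench import status, grab_frame, camera_model, r gives the robot as it stands. The module is installed in compiled form; this text tells all that it offers.
- The arm moves only by the shell command python3 -m creep 'ROWS' [FORCE]. ROWS is text: rows parted by semicolons, each of 7 numbers parted by spaces: the turn, a rotation vector about the tool's x, y, z in rad, then the shift along the tool's x, y, z in mm, then the opening, from -1 (shut) to 1 (fully open). In form: rx ry rz tx ty tz fingers; .... A call has 1 to 10 rows; each row is the pose to reach, as a shift and turn from the pose commanded when the call began, along the tool's axes at that moment; what a row does not reach only later rows make up. A row lasts 1/8 s, in which the tool goes at most 62.5 mm and 10.7 degrees, less where a joint would pass 70% of its speed; a pose out of reach is approached as far as the arm can. A call with a gripper value outside its range is refused whole. The fingers move at their own pace and stop on an object; FORCE is the grip in N (left out, the last holds). Time passes only in rows, so rows that repeat a pose let the fingers close. It gives the time, the measured TCP pose, the force, the opening and the grip force at its end, in the units of the state.
- status.get_obs(): the state, without advancing time (a new reading comes with each control period).
- grab_frame(name): name is "scene" or "side" or "wrist"; returns (picture, depth): 384x512x3 uint8, red, green, blue; 384x512 float32, m along the optical axis (not along the pixel's ray), 0 where there is no reading.
- camera_model(name): a dict with "K" (3x3 intrinsics, pixels), "rvec" (rotation vector, rad) and "tvec" (3), from world to camera coordinates, as OpenCV has them. Camera axes: x right, y down, z forward; pixel columns grow to the right and rows downward; lengths in m; the calibration is good to about 2 mm. A picture is of the moment at which its call begins: read the wrist's pose just before it. camera_model takes no time and is no camera call; for the wrist camera it gives the pose at the moment of the call.
- r.hand_in(): hands the job in; it is judged then, once.
The state is a dict: "clock": time; "joints": joint angles; "qvel": joint speeds; "tau": joint torques, N m; "tcp_pos": TCP position; "orientation": TCP orientation; "contact_force": force on the tool from outside, world axes, zero at the start; "moment": the same for the moment, N m; "grip_width": finger opening in m; "gripper_force": force on a finger pad.
Only numpy, scipy, OpenCV 4.12 (cv2) and the standard library are available. Lean on these libraries where they do the work, as an engineer would, in place of code of your own. Each camera call takes 0.05 s, during which the arm holds its last target. There are 200 camera calls.

TASK

Hang the yellow tag from the tag stand by its eye on the peg on the left stile of the clear sample cabinet, to show that the cabinet is being opened. Then take the black ball knob of the gate's bolt, which sags behind the bent-up edge of its keeper: lift the bolt over that edge while you draw it, without forcing it against the keeper. Swing the gate about 30 degrees open and finish there, still holding it ajar by the knob (it closes by itself if let go), with the tag hanging free and the other tags, the loose specimen cup and the dropper bottles left alone.

Things in the scene. Friction and masses are not known exactly. Their poses are not given: they have to be found in the camera images.
- cabinet: Clear plastic sample cabinet in an aluminium frame, 320 mm wide (its y), 140 mm deep, 162 mm high, fixed to the worktop. Origin on the worktop under the middle of its front face; x points back into the cabinet, y to its left as the robot sees it, z up. From left to right the front has a 70 mm stile with the peg, the gate, and a 50 mm post with the keeper. Nothing stands above the roof but the bolt's knob
- peg (a point): Point on the axis of the round steel peg (8 mm thick, horizontal) 25 mm in front of the left stile, 150 mm above the worktop, 125 mm left of the cabinet's middle. The peg juts 51 mm out of the stile towards the robot, along the cabinet's -x; its last 9 mm is bent up so that the tip's axis is 8 mm higher (tip's top 12 mm above the axis). A hanging tag rests anywhere on the straight part
- yellow_grip (a point): Yellow tag: centre of the grip bar at its top. The tag is a plate 50 mm wide (its y) and 4 mm thick (its x), 157 mm high in all; the grip bar is 10 mm thick (x), 44 mm wide (y), 22 mm high. The eye, a round hole of 27 mm right through along x, has its centre 56 mm below this point. z points up. The tag weighs about 40 g and stands upright in a slot of the stand, 28 mm deep; the other 129 mm stand free. Its weight is low: it hangs upright by itself. Front and back are alike
- yellow_eye (a point): Centre of the yellow tag's eye, 90 mm above the tag's lower edge and 56 mm below the centre of its grip bar
- tag_yellow: The yellow tag itself; origin at the middle of its lower edge, axes as for its grip bar
- tag_red: Red tag of the same shape, in another slot of the stand; stays there. Origin at the middle of its lower edge
- tag_green: Green tag of the same shape, in another slot of the stand; stays there. Origin at the middle of its lower edge
- tag_stand: Grey stand, 62 x 212 x 34 mm, fixed, with three slots in one row along its y, 62 mm apart; each holds one tag edgewise, the tag's face looking along the stand's x. Origin under its centre
- knob (a point): Centre of the black ball knob of the bolt, 22 mm across, on an upright 8 mm stem 60 mm above the bolt's axis; it is above the roof of the cabinet, about 195 mm over the worktop. It goes with the bolt, the barrel and the gate
- bolt (a joint): How far the bolt is drawn along its barrel: 0 fully shot, 0.05 m fully drawn. Drawing moves it and the knob to the cabinet's left (+y). Slides with about 1 N of friction. Its mushroom nose, 20 mm across, lies in the keeper beyond the lip; drawn straight it stops against the lip within 7 mm. Nose past the lip at 0.022
- barrel (a joint): How far the sagging barrel with the bolt is lifted, rad: 0 sagging (as it falls by its weight; tip end drooping), 0.14 at its upper stop. It swings in the plane of the gate about its one remaining screw, which is 100 mm to the left of the knob's stem and 140 mm above the worktop when the bolt is shot; lifting by the knob takes about 3 N. The nose clears the lip from about 0.08, that is with the knob lifted 8 mm; the knob also tilts 5 mm to the left meanwhile
- keeper: Steel keeper on the right-hand post, an open-topped saddle: front cheek towards the robot, and its gate-side edge is bent up into a notched lip in which the bolt's 10 mm shank lies
- gate (a joint): Angle of the gate, rad: 0 closed, grows as it swings open towards the robot, at most 1.4. Seen from above its hinge is at its left, the right end swings to the robot. A spring closes it, 0.14 N m when shut and 0.25 N m at 30 degrees
- gate_hinge (a point): Point on the gate's upright hinge axis, 88 mm left of the cabinet's middle, in the plane of its front face
- leaf: The gate: aluminium frame with clear pane, 192 mm wide, 141 mm high, 12 mm thick, with the barrel bolt on the front of its top rail
- handle: The bolt's stem and ball knob
- cup: Specimen cup with white lid, 52 mm wide, 62 mm high, a bystander
- dropper_yellow: Dropper bottle with yellow cap, 25 mm wide, 71 mm high, a bystander
- dropper_blue: Dropper bottle with blue cap, 25 mm wide, 71 mm high, a bystander
Not all that is in view belongs to the job. Several things have the shape of the tag_yellow; the one meant has the colours described above.

How it is judged:
By the outcome, as a careful person would: the job done as asked, in the order asked, and still so for the second after the job is handed in, while the arm keeps its last pose, push and grip.
It also fails if it takes over 64 s, if anything falls off the work surface, if the arm or the gripper's body presses on something with over 40 N, if the wrist force passes 120 N, or if a joint passes its speed limit or range.

## Working session

There is one attempt and no reset: what is moved stays moved. The work goes in short steps, Python scripts to look and compute and a shell command to move; the robot and the scene stay as the last step left them, time stands still between calls to the robot, and variables do not carry over. Pictures are saved under pics/ and viewed, at most 10 in all, crops included, and the job is handed in when it is done.

```bash
mkdir -p pics; cat > h.py <<'E'
import numpy as np,cv2
from bench import status,grab_frame,camera_model,r
from scipy.spatial.transform import Rotation as R
def cloud(n):
    cm=camera_model(n); im,d=grab_frame(n)
    K=np.array(cm["K"]);Rm=R.from_rotvec(np.ravel(cm["rvec"])).as_matrix();t=np.ravel(cm["tvec"])
    v,u=np.indices(d.shape)
    P=np.stack([(u-K[0,2])/K[0,0]*d,(v-K[1,2])/K[1,1]*d,d],-1)
    W=(P-t)@Rm
    W[d<=0]=np.nan
    return im,d,W
def save(n,im): cv2.imwrite("pics/"+n,cv2.cvtColor(np.ascontiguousarray(im),cv2.COLOR_RGB2BGR))
E
python3 - <<'E'
from h import *
s=status.get_obs();print({k:np.round(s[k],3).tolist() for k in s},r.pinch_z)
a,d,W=cloud("scene");b,d2,W2=cloud("side")
save("scene.png",a);save("side.png",b)
np.savez("c0.npz",a=a,W=W,b=b,W2=W2)
for n in("scene","side","wrist"):
    c=camera_model(n);Rm=R.from_rotvec(np.ravel(c["rvec"])).as_matrix();print(n,(-Rm.T@np.ravel(c["tvec"])).round(3),Rm[2].round(2),c["K"][0][0])
E
```

```text
{'clock': 0.0, 'joints': [1.067, 0.478, 0.022, 1.556, -0.011, 1.109, -0.083], 'qvel': [0.001, -0.001, -0.0, 0.001, -0.001, -0.001, 0.0], 'tau': [-0.0, -59.645, 1.608, -28.12, 0.012, 0.009, -0.0], 'tcp_pos': [0.26, -0.622, 0.23], 'orientation': [-3.079, -0.617, 0.001], 'contact_force': [-1.094, 0.036, -1.006], 'moment': [0.001, -0.02, -0.05], 'gripper_force': 0.0, 'grip_width': 0.085} 0.0187
scene [-0.188 -0.638  0.599] [ 0.67  0.59 -0.45] 380.46311249778114
side [ 0.252 -1.034  0.711] [ 0.21  0.84 -0.5 ] 402.48636582540047
wrist [ 0.325 -0.595  0.373] [-0.26 -0.11 -0.96] 323.45888753239984
```

View pics/scene.png

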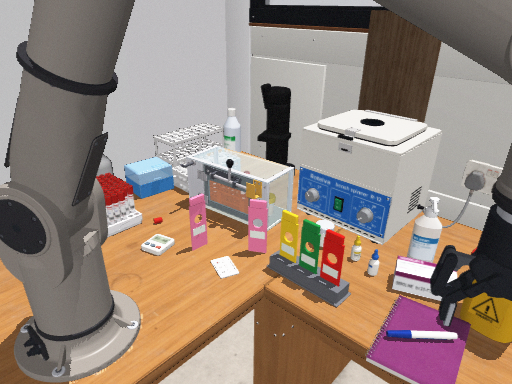

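View pics/side.png

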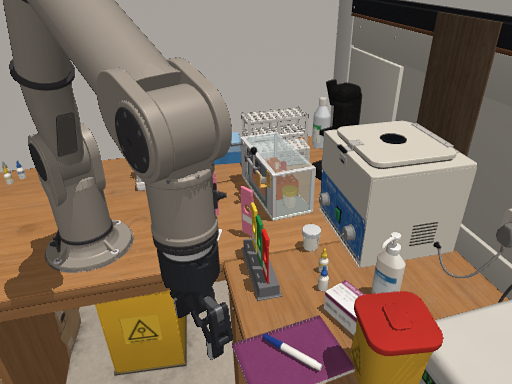

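The scene view shows three tags in the grey stand: yellow (289,236), green (311,247) and red (333,258). Two pink, tag-like plates stand at (198,222) and (258,226). The yellow one in the stand fits the description. The cabinet's knob is at (230,163). Next I'll enlarge a crop and measure.

```bash
python3 - <<'E'
from h import *
z=np.load("c0.npz");a,W,b,W2=z["a"],z["W"],z["b"],z["W2"]
save("crop.png",cv2.resize(a[135:305,175:365],None,fx=3.5,fy=3.5,interpolation=cv2.INTER_CUBIC))
def rep(name,im,W,m,box):
    u0,v0,u1,v1=box;mm=np.zeros(m.shape,bool);mm[v0:v1,u0:u1]=m[v0:v1,u0:u1]
    P=W[mm];P=P[~np.isnan(P[:,0])]
    if len(P)<5: print(name,len(P));return
    xy=P[:,:2]-np.median(P[:,:2],0);w,V=np.linalg.eigh(np.cov(xy.T))
    print(name,len(P),"med",np.median(P,0).round(3),"lo",np.percentile(P,2,axis=0).round(3),"hi",np.percentile(P,98,axis=0).round(3),"dir",V[:,1].round(3),np.sqrt(w).round(4))
for n,im,W_,bx in(("scene",a,W,(180,140,400,310)),("side",b,W2,(235,130,345,300))):
    h=cv2.cvtColor(im,cv2.COLOR_RGB2HSV);H,S,V=h[...,0],h[...,1],h[...,2]
    up=W_[...,2]>.04
    rep(n+" yellow",im,W_,(H>22)&(H<33)&(S>180)&(V>130)&up,(275,200,302,270) if n=="scene" else (248,190,265,260))
    rep(n+" green",im,W_,(H>45)&(H<80)&(S>150)&up,bx)
    rep(n+" red",im,W_,((H<5)|(H>175))&(S>200)&up,(315,220,350,290) if n=="scene" else (255,220,275,290))
    rep(n+" pink",im,W_,(H>150)&(H<175)&(S>60)&up,bx)
    rep(n+" knob",im,W_,(V<60)&(W_[...,2]>.17),(222,150,240,175) if n=="scene" else (240,135,270,165))
    rep(n+" pinkL",im,W_,(H>150)&(H<175)&(S>60)&up,(185,190,210,255) if n=="scene" else bx)
E
```

```text
scene yellow 540 med [ 0.446 -0.184  0.12 ] lo [ 0.442 -0.206  0.043] hi [ 0.449 -0.158  0.163] dir [0.019 1.   ] [0.0017 0.0152]
scene green 657 med [ 0.444 -0.242  0.115] lo [ 0.44  -0.267  0.042] hi [ 0.69  -0.168  0.163] dir [-0.958 -0.288] [0.0133 0.0803]
scene red 698 med [ 0.442 -0.308  0.119] lo [ 0.438 -0.33   0.042] hi [ 0.446 -0.282  0.163] dir [0.018 1.   ] [0.0018 0.015 ]
scene pink 1080 med [ 0.442 -0.057  0.113] lo [ 0.338 -0.395  0.042] hi [0.56  0.058 0.157] dir [-0.529  0.848] [0.0577 0.1018]
scene knob 40 med [0.51  0.083 0.196] lo [0.504 0.078 0.183] hi [0.518 0.09  0.205] dir [-0.907  0.422] [0.0033 0.0044]
scene pinkL 473 med [0.359 0.054 0.114] lo [0.337 0.049 0.042] hi [0.385 0.058 0.157] dir [-0.984 -0.179] [0.0077 0.0172]
side yellow 78 med [ 0.448 -0.198  0.154] lo [ 0.445 -0.206  0.049] hi [ 0.452 -0.165  0.165] dir [0.031 1.   ] [0.0019 0.0145]
side green 190 med [ 0.446 -0.241  0.106] lo [ 0.443 -0.269  0.051] hi [ 0.693 -0.17   0.165] dir [-0.96  -0.281] [0.013  0.1048]
side red 195 med [ 0.444 -0.319  0.129] lo [ 0.441 -0.33   0.046] hi [ 0.448 -0.288  0.165] dir [0.023 1.   ] [0.0018 0.0148]
side pink 297 med [ 0.453 -0.077  0.119] lo [ 0.442 -0.427  0.043] hi [ 0.612 -0.054  0.158] dir [-0.312  0.95 ] [0.0398 0.1186]
side knob 35 med [0.513 0.082 0.197] lo [0.507 0.077 0.183] hi [0.522 0.09  0.206] dir [-0.847  0.532] [0.003  0.0051]
side pinkL 297 med [ 0.453 -0.077  0.119] lo [ 0.442 -0.427  0.043] hi [ 0.612 -0.054  0.158] dir [-0.312  0.95 ] [0.0398 0.1186]
```

View pics/crop.png

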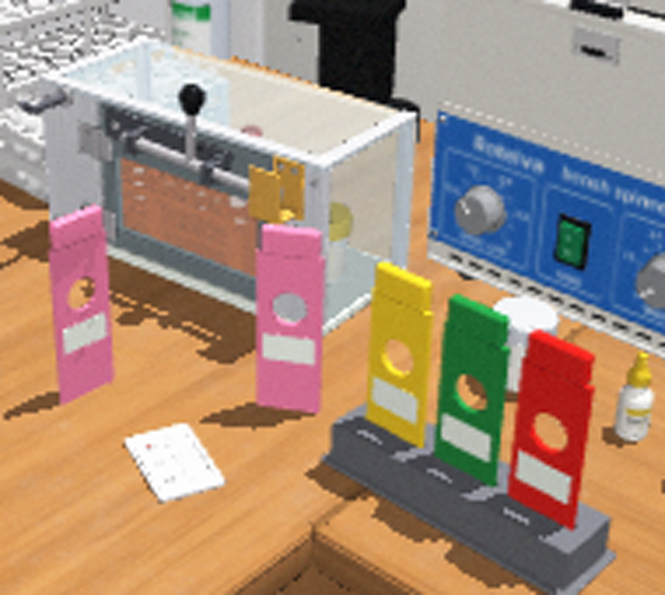

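The crop confirms the yellow tag, at crop (400,360) or full (289,238). The pink look-alikes stand on the worktop at crop (80,300) and (290,320). The peg is at crop (45,102), the knob at (192,98) and the brass keeper at (275,190). Now the cabinet's pose.

```bash
cat >> h.py <<'E'
def ray(n,u,v,z,cm=None):
    c=cm or camera_model(n);K=np.array(c["K"]);Rm=R.from_rotvec(np.ravel(c["rvec"])).as_matrix();t=np.ravel(c["tvec"])
    o=-Rm.T@t;d=Rm.T@np.linalg.inv(K)@[u,v,1];return o+d*(z-o[2])/d[2]
E
python3 - <<'E'
from h import *
z=np.load("c0.npz");a,W,b,W2=z["a"],z["W"],z["b"],z["W2"]
f=lambda x,y:(175+(x+.5)/3.5-.5,135+(y+.5)/3.5-.5)
for n,p in dict(FL=(50,80),FR=(325,165),BR=(412,112),BL=(148,42)).items(): print(n,ray("scene",*f(*p),.162).round(3))
print("pegtip",ray("scene",*f(28,103),.157).round(3),"knob",ray("scene",*f(192,98),.195).round(3))
# top-edge fits from cloud
for n,WW in(("scene",W),("side",W2)):
    P=WW.reshape(-1,3);P=P[(P[:,2]>.150)&(P[:,2]<.168)&(P[:,0]>.42)&(P[:,0]<.8)&(P[:,1]>-.14)&(P[:,1]<.32)]
    P=P[~((P[:,0]<.47)&(P[:,1]<0))]
    im=np.zeros((400,460),np.uint8)
    i=((P[:,0]-.4)*1000).astype(int);j=((.32-P[:,1])*1000).astype(int)
    im[np.clip(399-i,0,399),np.clip(j,0,459)]=255
    cv2.imwrite(f"pics/top_{n}.png",im)
    if n=="scene":A=im
    else: cv2.imwrite("pics/top.png",np.dstack([A,im,im*0]))
E
```

```text
FL [0.513 0.27  0.162]
FR [ 0.544 -0.03   0.162]
BR [ 0.679 -0.013  0.162]
BL [0.644 0.281 0.162]
pegtip [0.472 0.25  0.157] knob [0.514 0.087 0.195]
```

View pics/top.png

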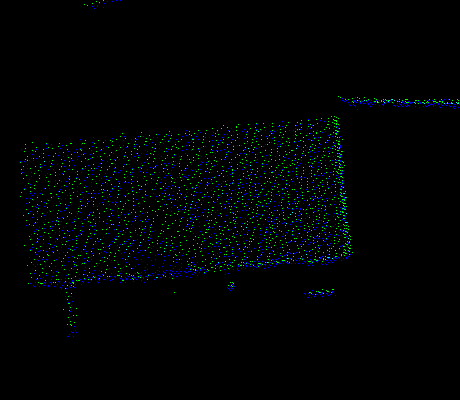

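The top view (1 px = 1 mm) shows the roof. Its front-left corner is at (27,284), its front-right at (350,255), and the peg runs from (70,285) to (70,335). That gives a cabinet origin of about (0.5295, 0.1315), yaw +5.1°, and a peg point of about (0.493, 0.254). Now to compute the approach to the tag.

```bash
cat >> h.py <<'E'
def rel(p,yaw_y=None,tilt=None):
    """turn (rad) & shift (mm) in present tool axes for TCP at p, tool down, tool y at yaw (deg)"""
    s=status.get_obs();T=R.from_rotvec(s["orientation"])
    sh=T.inv().apply(np.array(p)-s["tcp_pos"])*1000
    rv=np.zeros(3)
    if yaw_y is not None:
        y=np.array([np.cos(np.radians(yaw_y)),np.sin(np.radians(yaw_y)),0]);z=np.array([0,0,-1.]);G=R.from_matrix(np.column_stack([np.cross(y,z),y,z]))
        rv=(T.inv()*G).as_rotvec()
    return rv.round(3),sh.round(1)
E
python3 -c "
from h import *
print(rel((.449,-.182,.215),-1.5))"
```

```text
(array([-2.000e-03, -1.000e-03, -1.149e+00]), array([ 344.1, -333.4,   15.9]))
```

```bash
python3 -m creep '0 0 -0.06 17 -17 0 1;0 0 -0.17 50 -49 0 1;0 0 -0.29 88 -85 0 1;0 0 -0.42 128 -124 0 1;0 0 -0.57 172 -167 0 1;0 0 -0.72 216 -209 0 1;0 0 -0.87 260 -251 0 1;0 0 -1.0 300 -290 4 1;0 0 -1.1 330 -320 12 1;0 0 -1.149 344 -333 16 1' 30
python3 - <<'E'
from h import *
cm=camera_model("wrist");im,d,W=cloud("wrist");save("w1.png",im)
h=cv2.cvtColor(im,cv2.COLOR_RGB2HSV);H,S,V=h[...,0],h[...,1],h[...,2]
m=(H>22)&(H<33)&(S>150)&(V>100)&(W[...,2]>.155)&(W[...,2]<.172)
P=W[m];print(len(P),np.median(P,0).round(4),P.min(0).round(3),P.max(0).round(3),cv2.minAreaRect((P[:,:2]*1000).astype(np.float32)))
print(status.get_obs()["tcp_pos"])
E
```

```text
clock: 1.35
tcp_pos: [0.4497, -0.1805, 0.2149]
orientation: [-2.244, -2.198, -0.0]
contact_force: [0.3, -0.4, -0.4]
grip_width: 0.0855
gripper_force: 0.0
879 [ 0.4494 -0.177   0.1629] [ 0.445 -0.2    0.155] [ 0.454 -0.157  0.165] ((449.5854797363281, -178.52651977539062), (43.760963439941406, 9.066327095031738), 88.51532745361328)
[ 0.45024824 -0.17926877  0.21457931]
```

View pics/w1.png

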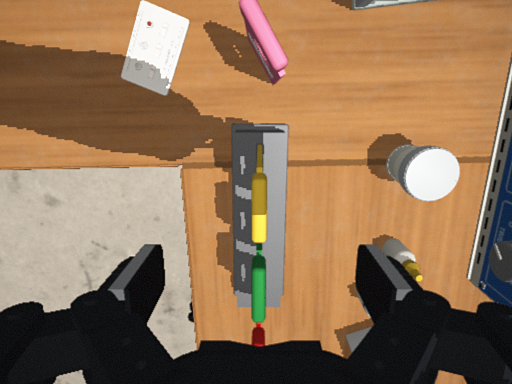

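The wrist view shows the yellow grip bar centred at (259,205), midway between the fingers. The cup (425,172) and dropper (405,265) are low and clear. The offset is under 1 mm, so I'll descend and grip.

```bash
python3 -m creep '0 0 0 0 0 25 1;0 0 0 0 -1 55 1;0 0 0 0 -1 76 1;0 0 0 0 -1 81 1;0 0 0 0 -1 81 -0.4;0 0 0 0 -1 81 -1;0 0 0 0 -1 81 -1;0 0 0 0 -1 81 -1;0 0 0 0 -1 81 -1;0 0 0 0 -1 81 -1' 40
```

```text
clock: 2.65
tcp_pos: [0.4488, -0.1831, 0.1348]
orientation: [2.249, 2.192, 0.001]
contact_force: [-0.2, -0.0, 4.4]
grip_width: 0.0092
gripper_force: 42.0
```

```bash
python3 -m creep '0 0 0 0 0 -15 -1;0 0 0 0 0 -45 -1;0 0 0 0 0 -85 -1;0 0 0 0 0 -130 -1;0 0 0 0 0 -170 -1;0 0 0 0 0 -188 -1;0 0 0 0 0 -192 -1'
python3 -c "
from h import *
print(rel((.430,.248,.327),5.1))"
```

```text
clock: 3.52
tcp_pos: [0.4485, -0.1829, 0.328]
orientation: [2.248, 2.191, 0.001]
contact_force: [0.1, -0.2, -0.1]
grip_width: 0.0095
gripper_force: 41.2
(array([ 0.002,  0.001, -0.115]), array([430.2, -29.7,   0.5]))
```

```bash
python3 -m creep '0 0 0 20 -1 0 -1;0 0 -0.02 60 -4 0 -1;0 0 -0.04 110 -8 0 -1;0 0 -0.06 165 -12 0 -1;0 0 -0.08 220 -16 0 -1;0 0 -0.1 275 -20 0 -1;0 0 -0.115 330 -24 0 -1;0 0 -0.115 380 -27 0 -1;0 0 -0.115 415 -29 0 -1;0 0 -0.115 430 -30 0 -1'
python3 -m creep '0 0 0 0 0 0 -1;0 0 0 0 0 0 -1'
python3 - <<'E'
from h import *
s=status.get_obs();print(s["tcp_pos"],s["orientation"])
a,d,W=cloud("scene");b,d2,W2=cloud("side")
A=cv2.resize(a[20:240,110:310],None,fx=2,fy=2);B=cv2.resize(b[20:240,150:350],None,fx=2,fy=2)
save("t1.png",np.hstack([A,B]));np.savez("c1.npz",a=a,W=W,b=b,W2=W2)
for im,w in((a,W),(b,W2)):
    h=cv2.cvtColor(im,cv2.COLOR_RGB2HSV);H,S,V=h[...,0],h[...,1],h[...,2]
    m=(H>20)&(H<34)&(S>150)&(V>90)&(w[...,2]>.17)&(w[...,0]<.5)&(w[...,1]>.15)
    P=w[m];print(len(P));
    if len(P)>5:print(np.median(P,0).round(4),np.percentile(P,1,axis=0).round(4),np.percentile(P,99,axis=0).round(4))
E
```

```text
clock: 4.78
tcp_pos: [0.4268, 0.2509, 0.3251]
orientation: [-2.113, -2.322, 0.003]
contact_force: [-0.0, 0.1, -0.8]
grip_width: 0.0095
gripper_force: 41.2
clock: 5.03
tcp_pos: [0.4288, 0.2471, 0.3256]
orientation: [-2.12, -2.318, 0.003]
contact_force: [0.5, 0.2, 0.6]
grip_width: 0.0093
gripper_force: 41.1
[0.42882992 0.24705244 0.32557414] [-2.12038397 -2.31784871  0.00264981]
448
[0.4266 0.2407 0.2724] [0.4224 0.2235 0.1984] [0.4329 0.2734 0.3521]
141
[0.4295 0.2326 0.2838] [0.4265 0.2214 0.203 ] [0.4351 0.2703 0.3549]
```

View pics/t1.png

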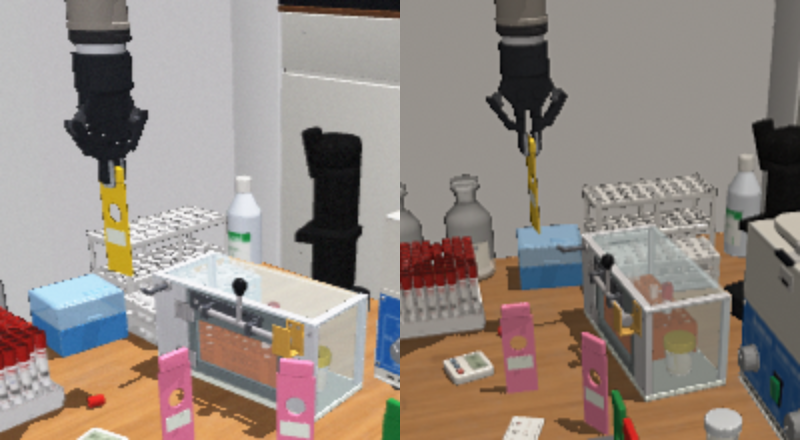

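The tag hangs upright in the gripper: scene crop (117,215), eye at (114,213). The peg is at crop (152,285). Now the peg and eye in the same views, for a relative correction.

```bash
python3 - <<'E'
from h import *
z=np.load("c1.npz")
for k in("W","W2"):
    P=z[k].reshape(-1,3);P=P[(P[:,0]>.455)&(P[:,0]<.512)&(P[:,1]>.23)&(P[:,1]<.275)&(P[:,2]>.135)&(P[:,2]<.175)]
    for lo,hi in((.455,.475),(.475,.49),(.49,.503)):
        Q=P[(P[:,0]>=lo)&(P[:,0]<hi)]
        if len(Q):print(k,lo,len(Q),np.median(Q,0).round(4),Q.min(0).round(3),Q.max(0).round(3))
# eye: hole centroid in scene view via tag mask
for k,w,n in(("a","W","scene"),("b","W2","side")):
    im=z[k];W=z[w];h=cv2.cvtColor(im,cv2.COLOR_RGB2HSV);H,S,V=h[...,0],h[...,1],h[...,2]
    m=((H>15)&(H<36)&(S>110)&(V>70)&(W[...,2]>.18)&(W[...,0]<.45)&(W[...,1]>.15)).astype(np.uint8)
    c,hi=cv2.findContours(m,cv2.RETR_CCOMP,cv2.CHAIN_APPROX_NONE)
    for q,x in zip(c,hi[0]):
        if x[3]>=0 and cv2.contourArea(q)>20:
            M=cv2.moments(q);u,v=M["m10"]/M["m00"],M["m01"]/M["m00"];cm=camera_model(n)
            K=np.array(cm["K"]);Rm=R.from_rotvec(np.ravel(cm["rvec"])).as_matrix();o=-Rm.T@np.ravel(cm["tvec"]);d=Rm.T@np.linalg.inv(K)@[u,v,1]
            print(n,(u,v),(o+d*(.428-o[0])/d[0]).round(4))
print(rel((.430,.248,.192),5.1))
E
```

```text
W 0.455 11 [0.4688 0.2475 0.1563] [0.461 0.245 0.148] [0.473 0.251 0.161]
W 0.475 10 [0.4821 0.2481 0.1522] [0.475 0.246 0.147] [0.488 0.252 0.154]
W 0.49 8 [0.4966 0.2513 0.1513] [0.493 0.248 0.145] [0.502 0.254 0.153]
W2 0.455 8 [0.4694 0.2481 0.1573] [0.465 0.247 0.15 ] [0.475 0.252 0.163]
W2 0.475 10 [0.4838 0.2502 0.1522] [0.475 0.247 0.148] [0.489 0.252 0.158]
W2 0.49 7 [0.4953 0.2536 0.1532] [0.492 0.246 0.147] [0.501 0.255 0.154]
scene (167.04029304029302, 125.79487179487178) [0.428  0.2489 0.2868]
(array([-0.   ,  0.001, -0.001]), array([  1.4,   0.8, 134. ]))
```

```bash
python3 -m creep '0 0 0 -1.5 0 20 -1;0 0 0 -1.5 0 55 -1;0 0 0 -1.5 0 95 -1;0 0 0 -1.5 0 122 -1;0 0 0 -1.5 0 133 -1;0 0 0 -1.5 0 133 -1;0 0 0 -1.5 0 133 -1'
python3 -m creep '0 0 0 0 10 0 -1;0 0 0 0 22 0 -1;0 0 0 0 34 0 -1;0 0 0 0 46 0 -1;0 0 0 0 56 0 -1;0 0 0 0 62 0 -1;0 0 0 0 62 0 -1'
python3 - <<'E'
from h import *
a,d,W=cloud("scene");b,d2,W2=cloud("side")
A=cv2.resize(a[90:240,140:270],None,fx=3,fy=3);B=cv2.resize(b[90:240,180:310],None,fx=3,fy=3)
save("t2.png",np.hstack([A,B]))
E
```

```text
clock: 6.0
tcp_pos: [0.4304, 0.2466, 0.1945]
orientation: [2.12, 2.317, 0.003]
contact_force: [0.1, -0.1, 0.2]
grip_width: 0.0093
gripper_force: 41.1
clock: 6.88
tcp_pos: [0.4916, 0.2518, 0.1932]
orientation: [-2.121, -2.318, 0.0]
contact_force: [0.1, -0.8, -0.3]
grip_width: 0.0091
gripper_force: 41.1
```

View pics/t2.png

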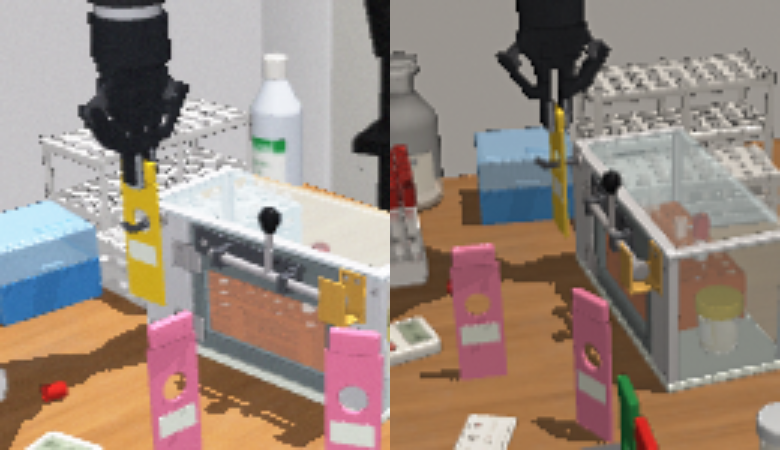

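The peg passes through the eye with no contact force: scene crop (135,226), side crop (548,163). I'll lower the tag onto it, release and back up.

```bash
python3 -m creep '0 0 0 0 0 5 -1;0 0 0 0 0 9 -1;0 0 0 0 0 12.5 -1;0 0 0 0 0 12.5 -1;0 0 0 0 0 12.5 -0.6;0 0 0 0 0 12.5 -0.3;0 0 0 0 0 12.5 0;0 0 0 0 0 12.5 0;0 0 0 0 0 12.5 0'
python3 -m creep '0 0 0 0 0 -10 0;0 0 0 0 0 -30 0;0 0 0 0 0 -60 0;0 0 0 0 0 -80 0;0 0 0 0 0 -85 0.2;0 0 0 0 0 -85 0.2'
python3 - <<'E'
from h import *
a,d,W=cloud("scene");b,d2,W2=cloud("side")
A=cv2.resize(a[90:240,140:270],None,fx=3,fy=3);B=cv2.resize(b[90:240,180:310],None,fx=3,fy=3)
save("t3.png",np.hstack([A,B]))
for n,im,w in(("scene",a,W),("side",b,W2)):
    h=cv2.cvtColor(im,cv2.COLOR_RGB2HSV);V=h[...,2]
    bx=(222,150,240,175) if n=="scene" else (240,135,270,165)
    m=np.zeros(V.shape,bool);m[bx[1]:bx[3],bx[0]:bx[2]]=True
    m&=(V<75)&(w[...,2]>.184)&(w[...,2]<.21)
    v,u=np.nonzero(m);print(n,len(u),np.median(w[m],0).round(4),ray(n,(u.min()+u.max())/2,(v.min()+v.max())/2,.195).round(4),(u.min(),u.max(),v.min(),v.max()))
    C=np.c_[w[m],np.ones(m.sum())];P=w[m]
    from scipy.optimize import least_squares
    f=least_squares(lambda c:np.linalg.norm(P-c,axis=1)-.011,[.515,.085,.195],loss="soft_l1",f_scale=.001);print(f.x.round(4))
E
```

```text
clock: 8.1
tcp_pos: [0.4914, 0.2517, 0.1808]
orientation: [2.12, 2.318, 0.0]
contact_force: [0.2, -0.7, -0.5]
grip_width: 0.0428
gripper_force: 0.0
clock: 8.85
tcp_pos: [0.4915, 0.2517, 0.2663]
orientation: [2.12, 2.317, 0.001]
contact_force: [-0.9, 0.9, 0.3]
grip_width: 0.0513
gripper_force: 0.0
scene 40 [0.5094 0.084  0.1972] [0.5134 0.0887 0.195 ] (np.int64(226), np.int64(232), np.int64(159), np.int64(166))
[0.5149 0.09   0.1947]
side 35 [0.5145 0.082  0.1994] [0.5154 0.0897 0.195 ] (np.int64(250), np.int64(256), np.int64(147), np.int64(153))
[0.5169 0.0889 0.1965]
```

View pics/t3.png

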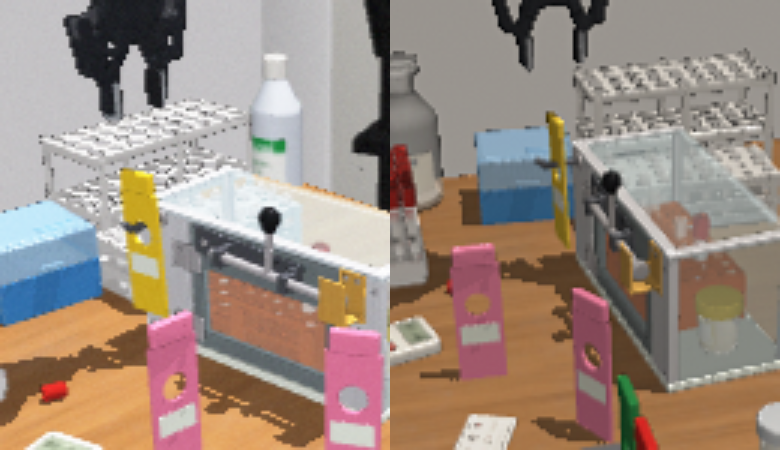

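The yellow tag hangs on the peg: scene crop (145,240), side crop (558,180). The knob centre is about (0.515, 0.0895, 0.195). I'll move above the knob and refine it with the wrist depth.

```bash
python3 -c "
from h import *
print(rel((.515,.0895,.26),5.1))"
```

```text
(array([-0.001,  0.001, -0.   ]), array([-163.4,    9.5,    5.2]))
```

```bash
python3 -m creep '0 0 0 -15 1 0 0.2;0 0 0 -45 3 0 0.2;0 0 0 -85 5 0 0.2;0 0 0 -125 8 0 0.2;0 0 0 -153 9 2 0.2;0 0 0 -163 9.5 5 0.2;0 0 0 -163 9.5 5 0.2;0 0 0 -163 9.5 5 0.2'
python3 - <<'E'
from h import *
from scipy.optimize import least_squares
for i in range(2):
    im,d,w=cloud("wrist");V=cv2.cvtColor(im,cv2.COLOR_RGB2HSV)[...,2]
    m=(w[...,2]>.19)&(w[...,2]<.212)&(np.hypot(w[...,0]-.515,w[...,1]-.0895)<.02)
    P=w[m];v,u=np.nonzero(m)
    f=least_squares(lambda c:np.linalg.norm(P-c,axis=1)-.011,[.515,.0895,.195],loss="soft_l1",f_scale=.001)
    print(len(P),f.x.round(4),P.max(0).round(4),u.mean(),v.mean(),V[m].mean())
c=f.x; print(rel((c[0],c[1],c[2]-.0187),5.1),status.get_obs()["tcp_pos"])
# grip bar of hanging tag, cabinet front edge
E
```

```text
clock: 9.95
tcp_pos: [0.515, 0.0917, 0.2608]
orientation: [-2.118, -2.32, -0.001]
contact_force: [0.4, 1.0, 0.1]
grip_width: 0.0509
gripper_force: 0.0
805 [0.5158 0.0911 0.1953] [0.5266 0.1021 0.2073] 260.21490683229814 208.46832298136647 22.98633540372671
814 [0.5158 0.0911 0.1952] [0.5268 0.1021 0.2073] 260.0601965601966 208.45085995085995 23.184275184275183
(array([ 0.   , -0.001,  0.002]), array([-0.7,  0.6, 84.4])) [0.51511201 0.09168594 0.26092774]
```

```bash
python3 -m creep '0 0 0 -0.5 0.6 25 0.2;0 0 0 -0.5 0.6 55 0.2;0 0 0 -0.5 0.6 76 0.2;0 0 0 -0.5 0.6 84 0.2;0 0 0 -0.5 0.6 84 -0.3;0 0 0 -0.5 0.6 84 -1;0 0 0 -0.5 0.6 84 -1;0 0 0 -0.5 0.6 84 -1;0 0 0 -0.5 0.6 84 -1;0 0 0 -0.5 0.6 84 -1' 60
```

```text
clock: 11.3
tcp_pos: [0.5161, 0.0901, 0.1777]
orientation: [2.12, 2.318, 0.001]
contact_force: [-2.4, -0.1, 6.6]
grip_width: 0.0185
gripper_force: 58.6
```

```bash
python3 -m creep '0 0 0 0.6 0 -1 -1;0 0 0 1.1 0 -2 -1;0 0 0 1.6 0 -3 -1;0 0 0 2.2 0 -4 -1;0 0 0 2.2 0 -4 -1'
python3 -c "
from h import *
o=status.get_obs();print(o['contact_force'],o['moment'])"
```

```text
clock: 11.92
tcp_pos: [0.5156, 0.0919, 0.1807]
orientation: [-2.12, -2.318, 0.001]
contact_force: [-0.7, -0.5, -2.2]
grip_width: 0.0188
gripper_force: 58.6
[-0.74120288 -0.49162639 -2.17619588] [-0.23123819  0.2017817   0.02305857]
```

```bash
python3 -m creep '0 0 0 0.8 0 -1.5 -1;0 0 0 1.7 0 -3 -1;0 0 0 2.5 0 -4.5 -1;0 0 0 3.3 0 -6 -1;0 0 0 4.0 0 -7.3 -1;0 0 0 4.0 0 -7.3 -1'
python3 -c "
from h import *
o=status.get_obs();print(o['contact_force'],o['moment'])"
```

```text
clock: 12.68
tcp_pos: [0.5153, 0.0961, 0.1881]
orientation: [-2.12, -2.318, 0.0]
contact_force: [-1.3, 0.9, -5.2]
grip_width: 0.0187
gripper_force: 58.7
[-1.31220608  0.94014101 -5.17420762] [-0.07347338  0.14275112  0.04637964]
```

```bash
python3 -m creep '0 0 0 2 0 0 -1;0 0 0 4 0 0 -1;0 0 0 6 0 0.2 -1;0 0 0 8 0 0.3 -1;0 0 0 10 0 0.4 -1;0 0 0 10 0 0.4 -1'
python3 -c "
from h import *
o=status.get_obs();print(o['contact_force'],o['moment'])"
```

```text
clock: 13.42
tcp_pos: [0.5144, 0.1063, 0.1876]
orientation: [-2.12, -2.318, -0.0]
contact_force: [-0.7, 1.1, -4.7]
grip_width: 0.0188
gripper_force: 58.7
[-0.67554433  1.06638752 -4.70604193] [-0.17441762  0.26948787  0.02804649]
```

```bash
python3 -m creep '0 0 0 3 0 0.2 -1;0 0 0 6 0 0.4 -1;0 0 0 9 0 0.6 -1;0 0 0 12 0 0.8 -1;0 0 0 15 0 1 -1;0 0 0 18 0 1.2 -1;0 0 0 21 0 1.4 -1;0 0 0 23 0 1.5 -1;0 0 0 23 0 1.5 -1'
python3 - <<'E'
from h import *
o=status.get_obs();print(o['contact_force'],o['moment'],o["tcp_pos"])
a,d,W=cloud("scene");b,d2,W2=cloud("side")
A=cv2.resize(a[90:240,140:270],None,fx=3,fy=3);B=cv2.resize(b[90:240,180:310],None,fx=3,fy=3)
save("t4.png",np.hstack([A,B]))
# plan the swing: hinge, rotate TCP clockwise 30 deg in steps, in tool axes
T=R.from_rotvec(o["orientation"]);h=np.array([.5216,.2191])
for g in range(0,33,4):
    v=R.from_euler("z",-g,degrees=True).apply(np.r_[o["tcp_pos"][:2]-h,0])
    print(g,(T.inv().apply(v+np.r_[h,o["tcp_pos"][2]]-o["tcp_pos"])*1000).round(1),round(np.radians(g),3))
E
```

```text
clock: 14.55
tcp_pos: [0.5123, 0.1292, 0.1861]
orientation: [-2.12, -2.318, -0.0]
contact_force: [-1.9, 0.6, -6.7]
grip_width: 0.0184
gripper_force: 58.7
[-1.90822497  0.55745771 -6.70618075] [-0.15373444  0.465921   -0.04408716] [0.51228926 0.12923691 0.18607952]
0 [0. 0. 0.] 0.0
4 [ 1.4 -6.1  0. ] 0.07
8 [  3.3 -12.2   0. ] 0.14
12 [  5.5 -18.1   0. ] 0.209
16 [  8.2 -23.8   0. ] 0.279
20 [ 11.3 -29.3   0. ] 0.349
24 [ 14.7 -34.6   0. ] 0.419
28 [ 18.5 -39.6   0. ] 0.489
32 [ 22.6 -44.4   0. ] 0.559
```

View pics/t4.png

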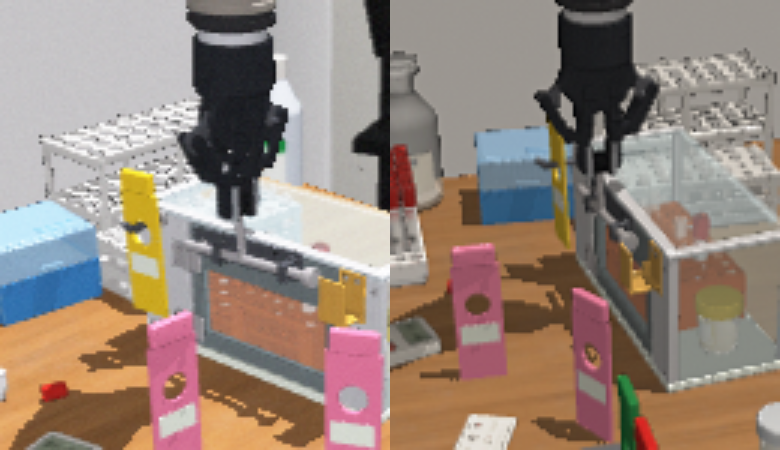

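The bolt's nose is out at scene crop (305,277), clear of the brass keeper (320–365). Forces are low, so I'll swing the gate.

```bash
python3 -m creep '0 0 0.035 0.6 -3 0 -1;0 0 0.087 1.8 -7.7 0 -1;0 0 0.14 3.3 -12.2 0 -1;0 0 0.209 5.5 -18.1 0 -1;0 0 0.279 8.2 -23.8 0 -1;0 0 0.349 11.3 -29.3 0 -1;0 0 0.419 14.7 -34.6 0 -1;0 0 0.489 18.5 -39.6 0 -1;0 0 0.524 20.5 -42 0 -1;0 0 0.524 20.5 -42 0 -1'
python3 - <<'E'
from h import *
o=status.get_obs();print(o['contact_force'],o['moment'],o["tcp_pos"])
a,d,W=cloud("scene");b,d2,W2=cloud("side")
A=cv2.resize(a[90:240,140:270],None,fx=3,fy=3);B=cv2.resize(b[90:240,180:310],None,fx=3,fy=3)
save("t5.png",np.hstack([A,B]))
E
```

```text
clock: 15.9
tcp_pos: [0.4693, 0.1455, 0.1865]
orientation: [2.648, 1.69, 0.002]
contact_force: [0.5, -1.4, -5.0]
grip_width: 0.0187
gripper_force: 58.9
[ 0.49472601 -1.41624906 -5.00999908] [-0.48745014 -0.12434996  0.16113672] [0.46927011 0.1454934  0.18654781]
```

View pics/t5.png

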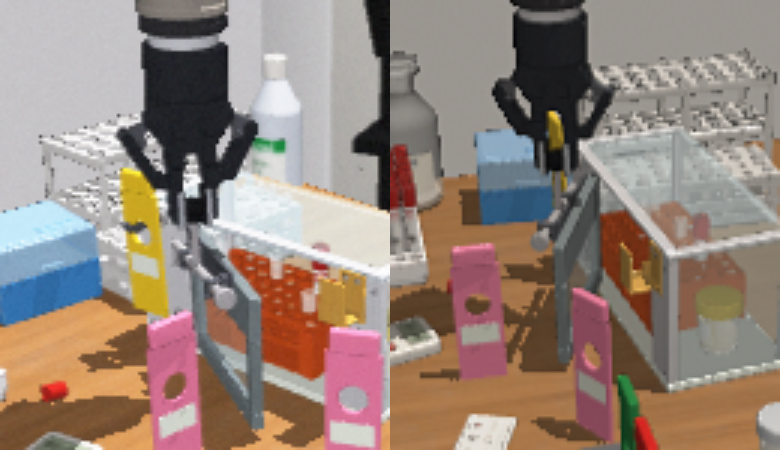

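The gate stands open about 29.5° by the knob's angle about the hinge. The knob is held at scene crop (195,205), and the tag still hangs untouched at (145,240). Settle briefly, then hand in.

```bash
python3 -m creep '0 0 0 0 0 0 -1;0 0 0 0 0 0 -1;0 0 0 0 0 0 -1;0 0 0 0 0 0 -1' && python3 -c "
from bench import r
print(r.hand_in())"
```

```text
clock: 16.5
tcp_pos: [0.469, 0.1454, 0.1863]
orientation: [2.649, 1.689, 0.0]
contact_force: [1.4, -2.4, -5.4]
grip_width: 0.0188
gripper_force: 58.9
the job is handed in; nothing more can be done
None
```

I handed the job in at 16.5 s: the yellow tag hangs on the peg, the bolt was lifted and drawn clear of its keeper without forcing, and the gripper is holding the gate about 30° open by the knob (no verdict was shown).

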